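# Gauge two faces of a strip guide shoe against a bent stop bracket

### The job

Check the white guide shoe on the gauge plate: flat on the plate, bring its long plain face flush against the upright stop bracket, roughly centred on the spring plunger so the plunger is pushed in, and hold it there for about a second. Then back it off until the plunger springs out, turn the shoe a quarter turn, bring its short plain face flush against the bracket in the same way, and let go, leaving it there. Leave the other things on the table where they are.

Things in the scene. Friction and masses are not known exactly. Their poses are not given: they have to be found in the camera images.
- shoe: Loose white nylon guide shoe, 0.45 kg, upright on the table. Origin: underside, below the centre of its square aluminium grip spigot (28 x 28 mm, sides along x and y, from 36 mm, the block's top, up to 72 mm). Block in plan: x -48 to 62, y -36 to 44 mm. Plain faces: long (110 mm, looks to -y), short (80 mm, looks to -x). The other two sides are grooved 6 mm and meet in a 40 mm round corner.
- shoe_long (a point): Centre of the shoe's long plain face (18 mm above the underside), at (7, -36, 18) mm in the shoe's frame; axes as the shoe's.
- shoe_short (a point): Centre of the shoe's short plain face (18 mm above the underside), at (-48, 4, 18) mm in the shoe's frame; axes as the shoe's.
- station: Fixed gauge station: steel plate 240 (x) by 160 (y) by 8 mm. Origin: centre of its underside. Across it stands a bent steel stop bracket, face at x = 40 mm looking to -x, 140 mm wide, 8 mm thick, 30 mm high above the plate, with a 26 mm notch in the middle for the plunger; behind it a round dial (48 mm, centre x = 90, top 41 mm above the table). The shoe goes on the plate at x from -120 to 40 mm.
- station_stop (a point): Middle of the stop bracket's upright face, at the level of the plate's top (8 mm above the table); axes as the station's: x points into the bracket (the way to push), y along its face.
- plunger (a joint): Spring plunger (13 mm across, 18 mm above the plate) in the notch of the bracket. Value in m: 0 = sprung out, its nose 8 mm in front of the stop face; 0.008 = pushed in level with the stop face. Its spring is weak, about 0.5 N.
- hub: Bystander: loose white nylon reel hub, a ring 90 mm across and 30 mm high lying on the table; origin centre of its underside.
- bin: Bystander: small open blue plastic bin 130 x 90 x 50 mm; origin centre of its underside.
- wrench: Bystander: steel wrench lying on the table; origin at its middle, underside.
There are look-alikes about, which are no part of the job. Several things have the shape of the shoe; the one meant has the colours described above.

How it is judged:
On the way, in this order (a step that is already met when the one before it is completed fails the run):
1. the long plain face is flush on the bracket (3 mm, 4 degrees), centred on the plunger to 20 mm, shoe flat on the plate (4 mm), plunger in by 5.5 mm or more, for half a second (value of joint plunger above 0.0055 m and x of shoe_long in the frame of station_stop between -0.003 and 0.003 m and y of shoe_long in the frame of station_stop between -0.02 and 0.02 m and z of shoe_long in the frame of station_stop between 0.014 and 0.022 m and angle between the y axis of shoe and the x axis of station, either way round below 0.07 rad and angle between shoe's own z axis and vertical below 0.07 rad), for 0.5 s.
2. the shoe is backed off: the plunger has sprung out to within 1.5 mm (value of joint plunger below 0.0015 m), for 0.1 s.
3. the shoe has been turned and its short plain face is flush on the bracket, with the plunger in, to the same tolerances (value of joint plunger above 0.0055 m and x of shoe_short in the frame of station_stop between -0.003 and 0.003 m and y of shoe_short in the frame of station_stop between -0.02 and 0.02 m and z of shoe_short in the frame of station_stop between 0.014 and 0.022 m and angle between the x axis of shoe and the x axis of station, either way round below 0.07 rad and angle between shoe's own z axis and vertical below 0.07 rad), for 0.2 s.
At the end, for the whole second after the job is handed in: The shoe stands still and released, flat on the plate (within 4 mm in height and 4 degrees), its short plain face flush against the stop bracket (within 3 mm, 4 degrees), that face's centre within 20 mm of the plunger sideways, and the plunger pushed in at least 5.5 mm of its 8 mm (all of step 3 and linear speed of shoe below 0.01 m/s and angular speed of shoe below 0.1 rad/s); the robot touches nothing.
It fails at once if the hub is moved more than 20 mm (distance of hub from where it was at the start of the episode above 0.02 m).
It fails at once if the bin is moved more than 20 mm (distance of bin from where it was at the start of the episode above 0.02 m).
It fails at once if the wrench is moved more than 20 mm (distance of wrench from where it was at the start of the episode above 0.02 m).
It also fails if it takes over 61 s, if anything falls off the work surface, if the arm or the gripper's body presses on something with over 40 N, if the wrist force passes 120 N, or if a joint passes its speed limit or range.

### The arm

A 6-joint arm with a two-finger parallel gripper is mounted at the origin on the work surface. World frame = base frame: x ahead of the robot, y to its left, z up, the work surface at z = 0. Lengths are in m, angles in rad, forces in N, time in s.
With the tool pointing down it reaches from about 0.35 to 0.775 m from the base axis. Payload 7.3 kg.
Tool frame: the origin (TCP) lies between the finger pads; the fingertips stand 14 mm ahead of it and the grasp point (between the pads) lies 5 mm behind it; z points along the fingers, y is the line along which they close (so a half turn about z gives the same grasp; the last joint's range is limited). The gripper opens to 92 mm and grips with 3 to 60 N. Pads are 19 mm wide; open, the fingers measure 130 mm over their backs; the gripper's body (75 mm by 190 mm) begins 47 mm behind the grasp point.
Start: joints at [-1.406, 0.342, 1.524, -0, 1.275, -0.146], TCP at [0.161, -0.5, 0.241] pointing down, gripper open.
Joint ranges: [-2.53, 2.53], [-0.77, 2.02], [0.04, 2.7], [-1, 4.14], [0.28, 2.66], [-3.11, 3.11]. Speed limits (rad/s): [2.57, 2.57, 3.14, 3.14, 3.14, 3.14].

### API

Orientations are given as [roll, pitch, yaw] about the fixed x, y, z axes, in that order (R = Rz(yaw) Ry(pitch) Rx(roll)).
In Python, from cell import robot, eyes gives the robot as it stands. The module is installed in compiled form; this text tells all that it offers.
- The arm moves only by the shell command python3 -m handwheel 'ROWS' [FORCE]. ROWS is JSON, one flat list of numbers, 5 for each row, row after row: the shift along the world's x, y, z in mm, then the turn about the world's z in rad, then the opening, from 0 (shut) to 1 (fully open). In form: [x, y, z, spin, jaw, x, y, z, spin, jaw, ...]. A call has 1 to 8 rows; each row shifts and turns the commanded pose from where the row before left it; what a row does not reach is not made up. A row lasts 1/10 s, in which the tool goes at most 50 mm and 8.59 degrees, less where a joint would pass 70% of its speed; a pose out of reach is approached as far as the arm can. A call with a gripper value outside its range is refused whole. The fingers move at their own pace and stop on an object; FORCE is the grip in N (left out, the last holds). Time passes only in rows, so rows that do not move let the fingers close. It gives the time, the measured TCP pose, the force, the opening and the grip force at its end, in the units of the state.
- robot.observe(): the state, without advancing time (a new reading comes with each control period).
- eyes.read_camera(name): name is "side" or "top"; returns (picture, depth): 400x640x3 uint8, blue, green, red; 400x640 float32, m along the optical axis (not along the pixel's ray), 0 where there is no reading.
- eyes.calibration(name): a dict with "fx", "fy", "cx", "cy" (pixels), "world_to_cam" (4x4, takes a point from world to camera coordinates). Camera axes: x right, y down, z forward; pixel columns grow to the right and rows downward; lengths in m; the calibration is good to about 2 mm. A picture is of the moment at which its call begins. calibration takes no time and is no camera call.
- robot.hand_in(): hands the job in; it is judged then, once.
The state is a dict: "time": time; "qpos": joint angles; "qvel": joint speeds; "joint_efforts": joint torques, N m; "tool_pos": TCP position; "tool_rot": TCP orientation; "contact_force": force on the tool from outside, world axes, zero at the start; "torque": the same for the moment, N m; "opening": finger opening in m; "grip_force": force on a finger pad.
Only numpy, scipy, OpenCV 4.12 (cv2) and the standard library are available. Lean on these libraries where they do the work, as an engineer would, in place of code of your own. Each camera call takes 0.05 s, during which the arm holds its last target. There are 200 camera calls.

## Working session

There is one attempt and no reset: what is moved stays moved. The work goes in short steps, Python scripts to look and compute and a shell command to move; the robot and the scene stay as the last step left them, time stands still between calls to the robot, and variables do not carry over. Pictures are saved under pics/ and viewed, at most 10 in all, crops included, and the job is handed in when it is done.

```bash
mkdir -p pics
cat > h.py <<'E'
import numpy as np, cv2
from cell import robot, eyes
def ray(name,uv):
    c=eyes.calibration(name); M=np.array(c["world_to_cam"]); R=M[:3,:3]; t=M[:3,3]
    uv=np.atleast_2d(np.float64(uv))
    d=np.c_[(uv[:,0]-c["cx"])/c["fx"],(uv[:,1]-c["cy"])/c["fy"],np.ones(len(uv))]@R
    return -R.T@t,d
def onplane(name,uv,z):
    o,d=ray(name,uv); return o+d*((z-o[2])/d[:,2])[:,None]
def cloud(name,depth):
    o,d=ray(name,np.stack(np.meshgrid(np.arange(640),np.arange(400)),-1).reshape(-1,2))
    return (o+d*depth.reshape(-1,1)).reshape(400,640,3)
E
python3 - <<'E'
from h import *
for n in("top","side"):
    p,d=eyes.read_camera(n); cv2.imwrite(f"pics/{n}0.png",p); np.savez(f"{n}0.npz",p=p,d=d)
    print(n,ray(n,[[320,200]]), (d>0).mean())
E
```

```text
top (array([ 0.48010972, -0.01705649,  1.56842741]), array([[ 0.04031797, -0.01014386, -0.99921026]])) 0.99578125
side (array([0.48949382, 0.80428583, 0.79640954]), array([[ 0.05782016, -0.73654393, -0.67393325]])) 0.9959296875
```

View pics/top0.png

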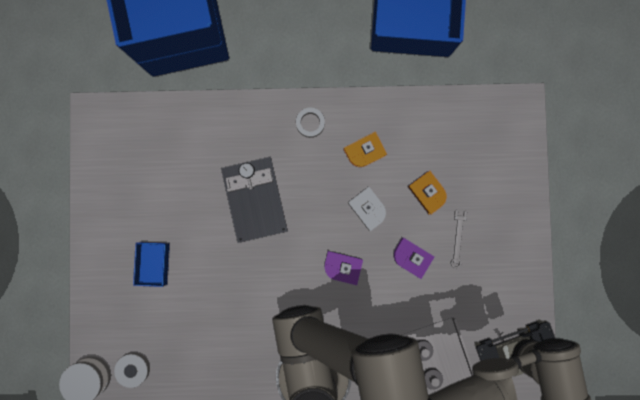

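View pics/side0.png

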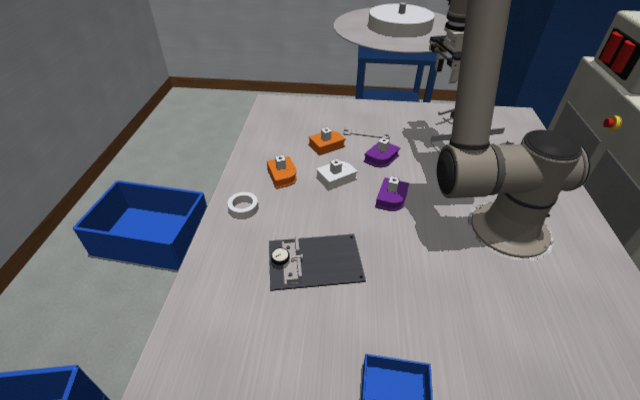

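The top view shows the white shoe at (368,208). Things that could be taken for it are orange shoes at (366,148) and (429,191), purple ones at (343,266) and (413,257), and the white hub ring at (310,122). The station plate is around (254,200), with its bracket and dial towards +x at (248,180). The shoe in the side view is at (336,173). I choose the white one with the spigot.

```bash
cat > meas.py <<'E'
from h import *
def white(p,roi):
    hsv=cv2.cvtColor(p,cv2.COLOR_BGR2HSV); return hsv
if __name__=="__main__":
    a=np.load("top0.npz"); p,d=a["p"],a["d"]; C=cloud("top",d)
    b=np.load("side0.npz"); S=cloud("side",b["d"])
    x0,y0,x1,y1=335,178,400,240
    big=cv2.resize(p[y0:y1,x0:x1],None,fx=6,fy=6,interpolation=cv2.INTER_CUBIC)
    st=cv2.resize(p[145:250,205:300],None,fx=4,fy=4,interpolation=cv2.INTER_CUBIC)
    H=max(big.shape[0],st.shape[0]); f=lambda i:cv2.copyMakeBorder(i,0,H-i.shape[0],0,0,cv2.BORDER_CONSTANT)
    cv2.imwrite("pics/crop0.png",np.hstack([f(big),f(st)]))
    for nm,CC,box in(("top",C,(x0,y0,x1,y1)),("side",S,(310,152,365,195))):
        Z=CC[box[1]:box[3],box[0]:box[2]]; P=Z.reshape(-1,3)
        print(nm,"table z",np.median(P[np.abs(P[:,2])<.012,2]))
        sp=P[P[:,2]>.06]; bl=P[(P[:,2]>.028)&(P[:,2]<.046)]
        print(" spigot",len(sp),np.median(sp,0),"block",len(bl),np.median(bl[:,2]))
    # block outline at its top in top view
    m=((C[...,2]>.025)).astype(np.uint8); mm=np.zeros_like(m); mm[y0:y1,x0:x1]=m[y0:y1,x0:x1]
    g=cv2.cvtColor(p,cv2.COLOR_BGR2GRAY)
    print("gray shoe",g[200,355:385],"\n",g[222,355:400])
    c=max(cv2.findContours(mm,0,1)[0],key=cv2.contourArea)
    q=cv2.approxPolyDP(c,2,True)[:,0]
    for u,w in zip(q,onplane("top",q,.036)): print(u,w.round(4))
    # station plate
    m2=((g<95)).astype(np.uint8); s=np.zeros_like(m2); s[145:250,205:300]=m2[145:250,205:300]
    c=max(cv2.findContours(s,0,1)[0],key=cv2.contourArea)
    print("plate rect",onplane("top",cv2.boxPoints(cv2.minAreaRect(c)),.008).round(4))
    P=C[145:250,205:300].reshape(-1,3); print("plate z",np.median(P[(P[:,2]>.004)&(P[:,2]<.014),2]))
E
python3 meas.py
```

```text
top table z -0.000697686619454907
 spigot 110 [ 0.51380366 -0.17156633  0.07166291] block 800 0.03524078689450416
side table z 0.000447746527013293
 spigot 84 [ 0.51629244 -0.16801031  0.0709135 ] block 469 0.03587271491225286
gray shoe [149 149 149 149 149 149 149 149 149 149 149 146 135 139 147 149 148 149
 148 149 148 149 149 148 140 130 125 124 124 124] 
 [123 123 123 124 123 123 115 103 117 139 147 149 149 149 149 149 149 149
 148 149 148 149 149 149 147 145 138 131 125 122 123 123 123 122 122 123
 122 123 122 122 122 121 123 122 122]
[367 187] [ 0.5785 -0.1768  0.036 ]
[348 202] [ 0.534  -0.1177  0.036 ]
[370 230] [ 0.4475 -0.1824  0.036 ]
[383 219] [ 0.48   -0.2228  0.036 ]
[386 210] [ 0.5072 -0.2327  0.036 ]
plate rect [[0.651  0.2767 0.008 ]
 [0.6839 0.1182 0.008 ]
 [0.4486 0.069  0.008 ]
 [0.4162 0.2264 0.008 ]]
plate z 0.007525264338281046
```

View pics/crop0.png

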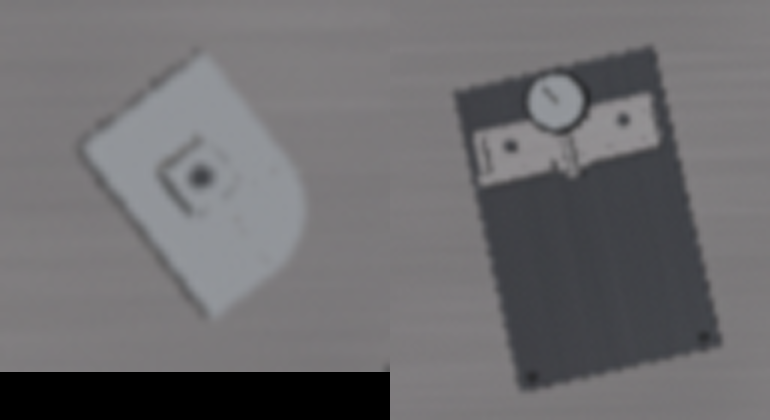

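The crop shows one white shoe. Its plain corner is at about (348,202) and its round corner at about (386,212), with the square spigot at about (368,208). The measured sides of 74 and 108 mm and the heights of 36 and 71 mm match the description. The plate measures 240 x 161 mm with its top at 7.5 mm, its bracket face towards -x and the plunger in the notch at about (347,187).

Next I refine the angles and work out the first move.

Run:
```python
from h import *
s=robot.observe()
for k in("time","tool_pos","tool_rot","qpos","opening","contact_force"): print(k,np.round(s[k],4))
a=np.load("top0.npz"); p,d=a["p"],a["d"]; C=cloud("top",d)
m=np.zeros((400,640),np.uint8); m[178:240,335:400]=(C[178:240,335:400,2]>.025)
c=max(cv2.findContours(m,0,cv2.CHAIN_APPROX_NONE)[0],key=cv2.contourArea)[:,0]
W=onplane("top",c,.036)[:,:2]
K=np.array([[.5785,-.1768],[.534,-.1177],[.4475,-.1824]])
L=[]
for A,B,n in((K[0],K[1],"short"),(K[1],K[2],"long")):
    u=(B-A)/np.linalg.norm(B-A); t=(W-A)@u; e=(W-A)@[-u[1],u[0]]
    q=W[(t>.01)&(t<np.linalg.norm(B-A)-.01)&(abs(e)<.006)].astype(np.float32)
    l=cv2.fitLine(q,cv2.DIST_L2,0,.01,.01).ravel(); L.append(l); print(n,len(q),np.degrees(np.arctan2(l[1],l[0])))
# bracket top front edge & station
st=C[145:250,205:300].reshape(-1,3); br=st[(st[:,2]>.033)&(st[:,2]<.0395)]
r=cv2.minAreaRect(br[:,:2].astype(np.float32)*1000); print("bracket top",len(br),r)
R=np.load("side0.npz"); S=cloud("side",R["d"])[225:295,255:375].reshape(-1,3); br=S[(S[:,2]>.033)&(S[:,2]<.0395)]
print("side bracket",len(br),cv2.minAreaRect(br[:,:2].astype(np.float32)*1000))
```

```text
time 0.1
tool_pos [ 0.1605 -0.4995  0.2401]
tool_rot [-3.1402e+00 -2.0000e-04  3.1080e-01]
qpos [-1.406   0.3427  1.5249 -0.      1.2754 -0.146 ]
opening 0.0919
contact_force [-0.2678 -0.4179  0.311 ]
short 14 -53.634968
long 23 36.505817
bracket top 160 ((623.5222778320312, 186.47833251953125), (75.61824035644531, 136.95668029785156), 7.936667442321777)
side bracket 178 ((622.3217163085938, 184.96966552734375), (79.40692901611328, 139.5222930908203), 4.997909069061279)
```

Plan: the shoe's yaw is about -2.505 and its spigot is at (0.515, -0.171). The station's yaw is 0.211, with the stop at (0.589, 0.181). To stay inside joint 6's range I will grip along the shoe's x axis. Tool yaw will be 2.207 at the pick, 0.211 for the long face and 1.782 for the short face.

```bash
python3 -m handwheel '[22,20,0,0.145,1, 22,20,0,0.145,1, 22,20,0,0.145,1, 22,20,0,0.145,1, 22,20,0,0.145,1, 22,20,0,0.145,1, 22,20,0,0.145,1, 22,20,0,0.145,1]' 40 && python3 -m handwheel '[22,21,0,0.145,1, 22,21,0,0.145,1, 22,21,0,0.145,1, 22,21,-10,0.145,1, 22,21,-20,0.145,1, 22,21,-30,0.011,1, 22,21,-30,0,1, 24,21,-20,0,1]'; python3 -c "
from h import *
s=robot.observe(); print(s['tool_pos'],s['tool_rot'],s['qpos'])"
```

```text
time: 0.9
tool_pos: [0.3372, -0.3388, 0.2404]
tool_rot: [-3.141, -0.001, 1.477]
contact_force: [0.2, 0.4, 1.4]
opening: 0.0914
grip_force: 0.0
time: 1.7
tool_pos: [0.5143, -0.1704, 0.1284]
tool_rot: [-3.14, -0.003, 2.207]
contact_force: [1.0, -0.6, 0.1]
opening: 0.0915
grip_force: 0.0
[ 0.51426685 -0.17041272  0.12840589] [-3.14018411e+00 -2.74276426e-03  2.20672369e+00] [-4.61472713e-01  4.88347897e-01  1.63041193e+00 -3.72077941e-06
  1.02591613e+00 -1.09740008e+00]
```

```bash
python3 -m handwheel '[0.5,-0.5,-20,0,1, 0,0,-20,0,1, 0,0,-18,0,1, 0,0,-10,0,1, 0,0,-5,0,1, 0,0,0,0,1, 0,0,0,0,0, 0,0,0,0,0]' 40 && python3 -m handwheel '[0,0,0,0,0, 0,0,0,0,0, 0,0,0,0,0, 0,0,0,0,0, 0,0,0,0,0, 0,0,0,0,0]'
```

```text
time: 2.5
tool_pos: [0.5155, -0.1727, 0.0586]
tool_rot: [3.141, 0.001, 2.207]
contact_force: [-0.1, 0.0, 0.2]
opening: 0.0802
grip_force: 0.0
time: 3.1
tool_pos: [0.5151, -0.1724, 0.0577]
tool_rot: [3.142, -0.0, 2.207]
contact_force: [-1.3, 0.3, -0.3]
opening: 0.0322
grip_force: 0.0
```

```bash
python3 -m handwheel '[0,0,0,0,0, 0,0,0,0,0, 0,0,0,0,0, 0,0,0,0,0]' && python3 -m handwheel '[0,0,5,0,0, 0,0,15,0,0, 0,0,20,0,0, 0,0,20,0,0, 0,0,0,0,0, 0,0,0,0,0]'
```

```text
time: 3.5
tool_pos: [0.515, -0.1724, 0.0577]
tool_rot: [-3.142, -0.0, 2.207]
contact_force: [-0.1, -1.2, 1.0]
opening: 0.0278
grip_force: 40.0
time: 4.1
tool_pos: [0.5148, -0.1722, 0.1173]
tool_rot: [-3.142, -0.0, 2.207]
contact_force: [-0.4, 0.4, -5.1]
opening: 0.0275
grip_force: 40.0
```

```bash
python3 -m handwheel '[0,20,0,-0.143,0, 0,20,0,-0.143,0, 0,20,0,-0.143,0, 0,20,0,-0.143,0, 0,20,0,-0.143,0, 0,20,0,-0.143,0, 0,20,0,-0.143,0, 0,20,0,-0.143,0]' && python3 -m handwheel '[0,20,0,-0.143,0, 0,20,0,-0.143,0, 0,20,0,-0.143,0, 0,20,0,-0.143,0, 0,20,0,-0.143,0, 1,20,0,-0.137,0, 0,20,0,0,0, 0,0,0,0,0]'
python3 - <<'E'
from h import *
for n in("top","side"):
    p,d=eyes.read_camera(n); np.savez(f"{n}1.npz",p=p,d=d)
    x0,y0,x1,y1=(200,140,310,250) if n=="top" else (230,190,390,310)
    cv2.imwrite(f"pics/{n}1.png",cv2.resize(p[y0:y1,x0:x1],None,fx=4.5,fy=4.5,interpolation=cv2.INTER_CUBIC))
print(robot.observe()["tool_pos"])
E
```

```text
time: 4.9
tool_pos: [0.514, -0.0113, 0.1161]
tool_rot: [-3.139, 0.001, 1.057]
contact_force: [0.4, -0.2, -5.2]
opening: 0.028
grip_force: 40.0
time: 5.7
tool_pos: [0.5149, 0.1296, 0.1161]
tool_rot: [-3.141, 0.003, 0.213]
contact_force: [0.0, 0.7, -4.4]
opening: 0.0277
grip_force: 40.0
[0.51518442 0.12768185 0.11639671]
```

View pics/side1.png

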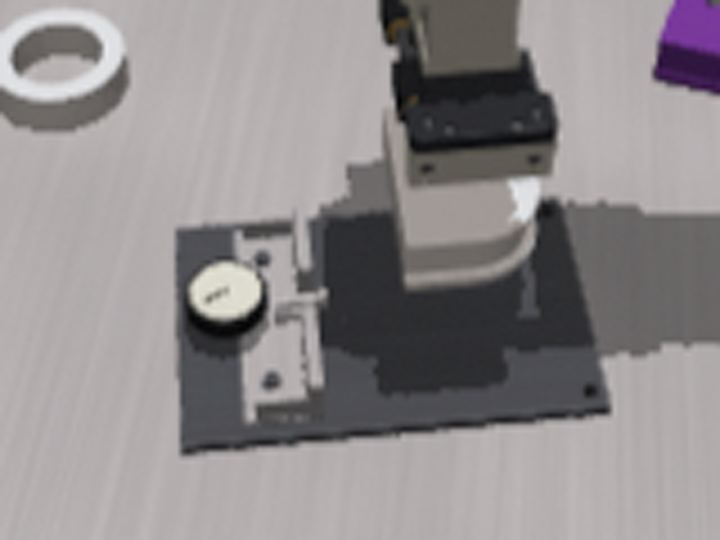

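The picture shows the shoe held level above the plate, with its long plain face at about (400,230) towards the bracket uprights at about (310,240) and (315,355). The plunger nose is at about (323,296). The shoe must go about 30 mm further in +y. First I check the bracket's place from the side depth.

Run:
```python
from h import *
c0=np.array([.5499,.1726]); th=.211; R=np.array([[np.cos(th),np.sin(th)],[-np.sin(th),np.cos(th)]])
for f in("side0","top0","side1"):
    n=f[:-1]; C=cloud(n,np.load(f+".npz")["d"]); P=C.reshape(-1,3); q=(P[:,:2]-c0)@R.T*1000; z=P[:,2]*1000
    k=(abs(q[:,0])<140)&(abs(q[:,1])<100)
    b=k&(z>30)&(z<45)&(q[:,0]>25)&(q[:,0]<62)
    up=q[b]
    pl=k&(z>5)&(z<11)
    print(f,"upright n",len(up),"x pct",np.percentile(up[:,0],[2,10,50]).round(1),"y range",np.percentile(up[:,1],[1,99]).round(1),"plate x",np.percentile(q[pl,0],[.5,99.5]).round(1),"y",np.percentile(q[pl,1],[.5,99.5]).round(1))
    for s in(-1,1):
        t=up[(up[:,1]*s>20)&(up[:,1]*s<65)]; print("  side",s,len(t),np.percentile(t[:,0],[5,50]).round(1) if len(t) else 0)
```

```text
side0 upright n 142 x pct [36.4 41.2 44.9] y range [-68.9  71. ] plate x [-117.7  119.8] y [-78.8  81.3]
  side -1 39 [41.2 44.9]
  side 1 51 [41.2 44.6]
top0 upright n 119 x pct [39.9 40.9 44.3] y range [-68.2  68.6] plate x [-129.9  131.8] y [-90.9  91.2]
  side -1 41 [40.5 44. ]
  side 1 39 [41. 45.]
side1 upright n 139 x pct [36.8 41.3 44.9] y range [-69.6  71.5] plate x [-117.9  119.9] y [-77.7  81.2]
  side -1 38 [41.3 44.6]
  side 1 50 [41.2 44.5]
```

```bash
python3 -m handwheel '[0,10,0,0,0, 0,10,0,0,0, 1,10,-10,0,0, 0,0,-15,0,0, 0,0,-10,0,0, 0,0,-5,0,0, 0,0,0,0,0, 0,0,0,0,0]'
```

```text
time: 6.6
tool_pos: [0.5173, 0.1576, 0.0779]
tool_rot: [3.141, -0.0, 0.211]
contact_force: [0.6, -0.7, -4.9]
opening: 0.0277
grip_force: 40.0
```

```bash
python3 -m handwheel '[0,0,-5,0,0, 0,0,-4,0,0, 0,0,-1,0,0, 0,0,-1,0,0, 0,0,0,0,0, 0,0,0,0,0]'; python3 -m handwheel '[0,0,-1,0,0, 0,0,0,0,0]';  python3 -m handwheel '[0,0,-0.5,0,0, 0,0,0,0,0]'
```

```text
time: 7.2
tool_pos: [0.5172, 0.1577, 0.0668]
tool_rot: [3.141, -0.0, 0.211]
contact_force: [-0.3, 1.0, -5.0]
opening: 0.0279
grip_force: 40.0
time: 7.4
tool_pos: [0.5171, 0.1577, 0.0657]
tool_rot: [3.142, -0.0, 0.211]
contact_force: [0.8, -1.1, -4.7]
opening: 0.0276
grip_force: 40.0
time: 7.6
tool_pos: [0.5172, 0.1576, 0.0657]
tool_rot: [3.141, -0.0, 0.211]
contact_force: [-2.6, -0.2, 1.6]
opening: 0.0275
grip_force: 40.0
```

```bash
python3 -m handwheel '[9.8,2.1,0.3,0,0, 9.8,2.1,0,0,0, 7.8,1.7,0,0,0, 4.9,1.1,0,0,0, 2,0.4,0,0,0, 0,0,0,0,0, 0,0,0,0,0]'; for i in 1; do python3 -m handwheel '[1,0.2,0,0,0, 1,0.2,0,0,0, 0,0,0,0,0, 0,0,0,0,0]'; done
```

```text
time: 8.3
tool_pos: [0.5514, 0.1651, 0.0657]
tool_rot: [3.142, 0.0, 0.211]
contact_force: [-4.5, -1.2, 3.8]
opening: 0.0272
grip_force: 40.0
time: 8.7
tool_pos: [0.5525, 0.1653, 0.0658]
tool_rot: [3.142, 0.002, 0.211]
contact_force: [-6.9, -1.5, 7.4]
opening: 0.0276
grip_force: 40.0
```

```bash
python3 -m handwheel '[0,0,0.5,0,0, 0,0,0,0,0]'; python3 -m handwheel '[1,0.2,0,0,0, 0,0,0,0,0, 0,0,0,0,0]';  python3 -m handwheel '[1,0.2,0,0,0, 0,0,0,0,0, 0,0,0,0,0]'
```

```text
time: 8.9
tool_pos: [0.5537, 0.1655, 0.0657]
tool_rot: [3.142, -0.001, 0.211]
contact_force: [0.1, -0.7, -2.2]
opening: 0.0277
grip_force: 40.0
time: 9.2
tool_pos: [0.5546, 0.1657, 0.0658]
tool_rot: [3.142, -0.0, 0.211]
contact_force: [-0.0, 1.4, -3.0]
opening: 0.0279
grip_force: 40.0
time: 9.5
tool_pos: [0.5555, 0.1659, 0.0658]
tool_rot: [3.141, -0.0, 0.211]
contact_force: [-0.9, -0.2, -5.0]
opening: 0.0279
grip_force: 40.0
```

Free now, so there is no bracket contact yet. I go on in small steps.

```bash
python3 -m handwheel '[1,0.2,0,0,0, 0,0,0,0,0, 0,0,0,0,0]'; python3 -m handwheel '[1,0.2,0,0,0, 0,0,0,0,0, 0,0,0,0,0]';  python3 -m handwheel '[1,0.2,0,0,0, 0,0,0,0,0, 0,0,0,0,0]'
```

```text
time: 9.8
tool_pos: [0.5564, 0.166, 0.066]
tool_rot: [3.141, 0.0, 0.211]
contact_force: [-0.8, -0.3, -4.5]
opening: 0.0276
grip_force: 40.0
time: 10.1
tool_pos: [0.5574, 0.1662, 0.066]
tool_rot: [3.142, -0.0, 0.211]
contact_force: [-0.6, 0.0, -4.9]
opening: 0.0275
grip_force: 40.0
time: 10.4
tool_pos: [0.5576, 0.1663, 0.066]
tool_rot: [-3.142, 0.002, 0.211]
contact_force: [-4.7, -1.3, -2.0]
opening: 0.028
grip_force: 40.0
```

Contact with the bracket came at TCP x = 0.5576, about where expected. I press slightly more and hold for over a second.

```bash
python3 -m handwheel '[0.6,0.1,-0.3,0,0, 0,0,0,0,0, 0,0,0,0,0, 0,0,0,0,0, 0,0,0,0,0, 0,0,0,0,0, 0,0,0,0,0, 0,0,0,0,0]';python3 -m handwheel '[0,0,0,0,0, 0,0,0,0,0, 0,0,0,0,0, 0,0,0,0,0, 0,0,0,0,0, 0,0,0,0,0]'
python3 - <<'E'
from h import *
for n in("top","side"):
    p,d=eyes.read_camera(n); np.savez(f"{n}2.npz",p=p,d=d)
p=np.load("side2.npz")["p"]; cv2.imwrite("pics/side2.png",cv2.resize(p[215:305,250:380],None,fx=6,fy=6,interpolation=cv2.INTER_CUBIC))
E
```

```text
time: 11.2
tool_pos: [0.5577, 0.1664, 0.0659]
tool_rot: [-3.142, 0.003, 0.211]
contact_force: [-8.0, -2.1, 2.5]
opening: 0.028
grip_force: 40.0
time: 11.8
tool_pos: [0.5577, 0.1663, 0.0658]
tool_rot: [-3.142, 0.003, 0.211]
contact_force: [-7.7, -1.6, 1.8]
opening: 0.0279
grip_force: 40.0
```

View pics/side2.png

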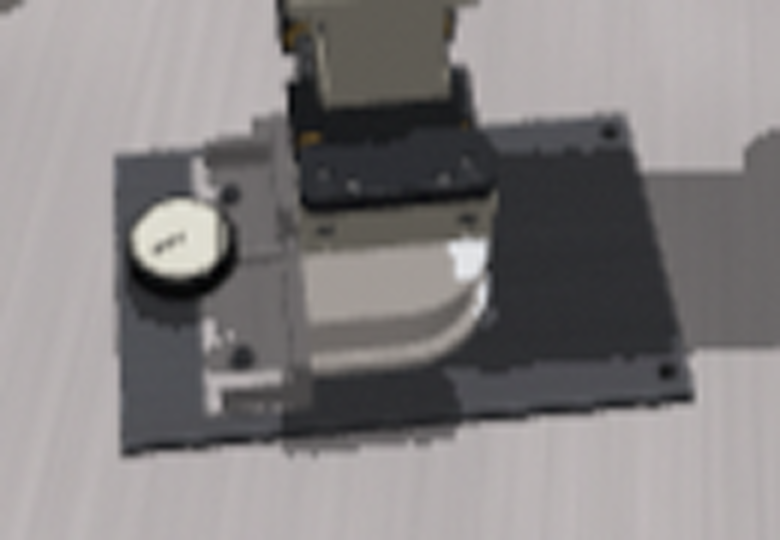

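The picture shows the long face flush along the bracket's face at about x = 300 px, with the block flat on the plate. Contact force is a steady 8 N. Now I back off 60 mm, lift a little, turn a quarter and shift sideways 13 mm.

```bash
python3 -m handwheel '[-4.9,-1,0.5,0,0, -9.8,-2.1,0,0,0, -9.8,-2.1,0,0,0, -9.8,-2.1,2,0,0, -9.8,-2.1,4,0,0, -9.8,-2.1,4,0,0, -4.9,-1.1,0,0,0, 0,0,0,0,0]' && python3 -m handwheel '[0,0,0,0.1428,0, 0,0,0,0.1428,0, 0,0,0,0.1428,0, 0,0,0,0.1428,0, 0,0,0,0.1428,0, 0,0,0,0.1428,0, 0,0,0,0.1428,0, 0,0,0,0.1428,0]' && python3 -m handwheel '[0,0,0,0.1428,0, 0,0,0,0.1428,0, -1.3,6.3,0,0.1428,0, -1.3,6.3,0,0,0, 0,0,0,0,0, 0,0,0,0,0]'
```

```text
time: 12.7
tool_pos: [0.4996, 0.1539, 0.0766]
tool_rot: [3.141, -0.0, 0.211]
contact_force: [-0.6, -0.2, -5.1]
opening: 0.0279
grip_force: 40.0
time: 13.5
tool_pos: [0.5007, 0.154, 0.0762]
tool_rot: [3.141, -0.0, 1.359]
contact_force: [-0.1, 0.2, -5.7]
opening: 0.0276
grip_force: 40.0
time: 14.1
tool_pos: [0.4977, 0.1667, 0.0762]
tool_rot: [3.141, 0.0, 1.779]
contact_force: [-0.3, -0.3, -5.2]
opening: 0.0279
grip_force: 40.0
```

```bash
python3 -m handwheel '[9.8,2.1,-4,0.002,0, 9.8,2.1,-4,0,0, 7.8,1.7,-1.5,0,0, 4.9,1,0,0,0, 2,0.4,0,0,0, 0,0,0,0,0, 0,0,0,0,0]'; python3 -m handwheel '[4,0.8,0,0,0, 2,0.4,0,0,0, 0,0,0,0,0, 0,0,0,0,0]'; python3 -m handwheel '[1,0.2,0,0,0, 0,0,0,0,0, 0,0,0,0,0]'; python3 -m handwheel '[1,0.2,0,0,0, 0,0,0,0,0, 0,0,0,0,0]'
```

```text
time: 14.8
tool_pos: [0.5316, 0.1738, 0.0667]
tool_rot: [-3.141, 0.0, 1.784]
contact_force: [-0.8, 0.7, -3.6]
opening: 0.0278
grip_force: 40.0
time: 15.2
tool_pos: [0.5379, 0.175, 0.0668]
tool_rot: [3.142, 0.0, 1.784]
contact_force: [-0.1, -0.3, -4.9]
opening: 0.0278
grip_force: 40.0
time: 15.5
tool_pos: [0.5388, 0.1752, 0.0667]
tool_rot: [3.142, 0.0, 1.784]
contact_force: [-0.6, 0.5, -4.9]
opening: 0.0278
grip_force: 40.0
time: 15.8
tool_pos: [0.5399, 0.1755, 0.0667]
tool_rot: [3.142, 0.0, 1.784]
contact_force: [0.5, -0.1, -4.4]
opening: 0.0281
grip_force: 40.0
```

```bash
python3 -m handwheel '[1,0.2,0,0,0, 0,0,0,0,0, 0,0,0,0,0]'; python3 -m handwheel '[1,0.2,-0.6,0,0, 0,0,0,0,0, 0,0,0,0,0]'; python3 -m handwheel '[1,0.2,0,0,0, 0,0,0,0,0, 0,0,0,0,0]'
```

```text
time: 16.1
tool_pos: [0.5408, 0.1756, 0.0667]
tool_rot: [-3.141, 0.0, 1.784]
contact_force: [-0.7, -0.3, -5.1]
opening: 0.0277
grip_force: 40.0
time: 16.4
tool_pos: [0.5409, 0.1757, 0.0659]
tool_rot: [-3.139, -0.0, 1.784]
contact_force: [-5.2, -1.2, -3.0]
opening: 0.0279
grip_force: 40.0
time: 16.7
tool_pos: [0.541, 0.1758, 0.0659]
tool_rot: [-3.137, -0.0, 1.783]
contact_force: [-8.6, -1.3, 1.5]
opening: 0.0278
grip_force: 40.0
```

Contact came at 0.541, exactly as predicted. I settle the shoe on the plate with light pressure, ease the grip, then open.

```bash
python3 -m handwheel '[-0.6,-0.1,-0.5,0,0, 0,0,0,0,0, 0,0,0,0,0, 0,0,0,0,0]'; python3 -m handwheel '[0,0,0,0,0, 0,0,0,0,0, 0,0,0,0,0]' 5;  python3 -m handwheel '[0,0,0,0,0.4, 0,0,0,0,0.4, 0,0,0,0,0.4, 0,0,0,0,0.4]'
python3 - <<'E'
from h import *
for n in("top","side"):
    p,d=eyes.read_camera(n); np.savez(f"{n}3.npz",p=p,d=d)
p=np.load("side3.npz")["p"]; cv2.imwrite("pics/side3.png",cv2.resize(p[215:305,250:380],None,fx=6,fy=6,interpolation=cv2.INTER_CUBIC))
E
```

```text
time: 17.1
tool_pos: [0.541, 0.1757, 0.0659]
tool_rot: [-3.139, -0.0, 1.783]
contact_force: [-7.5, -2.1, 1.8]
opening: 0.0277
grip_force: 40.0
time: 17.4
tool_pos: [0.541, 0.1758, 0.0658]
tool_rot: [-3.139, -0.0, 1.784]
contact_force: [-6.5, -1.8, 2.5]
opening: 0.0281
grip_force: 5.0
time: 17.8
tool_pos: [0.543, 0.176, 0.066]
tool_rot: [3.14, 0.0, 1.784]
contact_force: [0.1, -0.3, 0.9]
opening: 0.0364
grip_force: 0.0
```

View pics/side3.png

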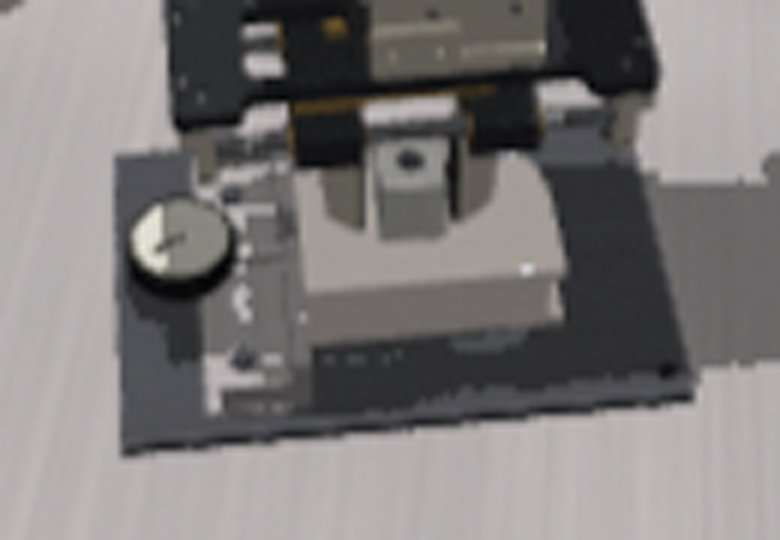

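The picture shows the short face flush along the bracket at about x = 300 px, the block flat, and the fingers clear of the spigot on both sides. I open further, raise the tool and check.

```bash
python3 -m handwheel '[-1.5,-0.3,0,0,0.6, 0,0,0,0,0.6, 0,0,0,0,0.6, 0,0,10,0,0.6, 0,0,25,0,0.6, 0,0,30,0,0.6, 0,0,40,0,0.6, 0,0,40,0,0.6]'; python3 -m handwheel '[-20,-30,20,0,0.6, -30,-40,0,0,0.6, -30,-40,0,0,0.6, -30,-40,0,0,0.6, 0,0,0,0,0.6, 0,0,0,0,0.6]'
python3 - <<'E'
from h import *
c0=np.array([.5499,.1726]); th=.211; R=np.array([[np.cos(th),np.sin(th)],[-np.sin(th),np.cos(th)]])
ims=[]
for n in("top","side"):
    p,d=eyes.read_camera(n); C=cloud(n,d); P=C.reshape(-1,3); q=(P[:,:2]-c0)@R.T*1000; z=P[:,2]*1000
    k=(abs(q[:,0])<140)&(abs(q[:,1])<100)
    sp=k&(z>75)&(z<84); bl=k&(z>40.5)&(z<48)&(q[:,0]<45)
    print(n,"spigot",sp.sum(),np.median(q[sp],0).round(1),np.median(z[sp]).round(1),"block x",np.percentile(q[bl,0],[1,99]).round(1),"y",np.percentile(q[bl,1],[1,99]).round(1),"z",np.median(z[bl]).round(1))
    x0,y0,x1,y1=(205,145,300,245) if n=="top" else (250,215,380,305)
    c=cv2.resize(p[y0:y1,x0:x1],None,fx=3,fy=3,interpolation=cv2.INTER_CUBIC); ims.append(cv2.copyMakeBorder(c,0,310-c.shape[0],0,0,0))
cv2.imwrite("pics/end.png",np.hstack(ims)); print(robot.observe()["time"])
E
```

```text
time: 18.7
tool_pos: [0.5404, 0.1756, 0.2127]
tool_rot: [3.142, -0.0, 1.784]
contact_force: [0.6, 0.5, 0.0]
opening: 0.0552
grip_force: 0.0
time: 19.3
tool_pos: [0.4308, 0.025, 0.2318]
tool_rot: [3.139, 0.0, 1.781]
contact_force: [0.4, 0.2, 0.8]
opening: 0.0555
grip_force: 0.0
top spigot 73 [-6.9  3.3] 79.5 block x [-66.6  43.2] y [-45.4  38.1] z 43.8
side spigot 106 [-7.5  5.7] 80.1 block x [-67.6  40. ] y [-40.7  39.1] z 43.9
19.4
```

View pics/end.png

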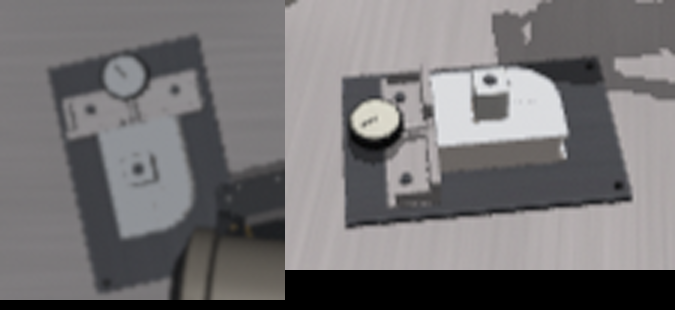

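The shoe stands flat, with its block top at 43.9 mm. Its short face is flush on the bracket, at (435,110) in the right-hand view, and centred. The spigot is at (-7, +4) mm in station axes, against an expected (-8, +4). The arm is clear.

```bash
python3 -c "
from cell import robot
print(robot.hand_in())"
```

```text
the job is handed in; nothing more can be done
None
```

The job is handed in, though the interface gave no verdict: both faces were brought flush on the bracket in turn, the long one held for over a second, and the shoe is released flat with its short face flush and centred on the plunger; I had no direct plunger reading.

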